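# Start the label printer's cleaning run

## Robot

A 6-joint arm with a two-finger parallel gripper is mounted at the origin on a cart in front of the work surface, level with it; the furniture and walls round the work are solid. World frame = base frame: x ahead of the robot, y to its left, z up, the work surface at z = 0. Lengths are in m, angles in rad, forces in N, time in s.
With the tool pointing down it reaches from about 0.375 to 0.9 m from the base axis. Payload 3.1 kg.
Tool frame: the origin (TCP) lies at the very end of the fingers, on their centre line; the grasp point (between the pads) lies 19 mm behind it; z points along the fingers, y is the line along which they close (so a half turn about z gives the same grasp; the last joint's range is limited). The gripper opens to 87 mm and grips with 3 to 60 N. Pads are 19 mm wide; open, the fingers measure 117 mm over their backs; the gripper's body (75 mm by 190 mm) begins 51 mm behind the grasp point.
Start: joints at [1.067, 0.527, 1.433, -0, 1.181, -0.178], TCP at [0.199, 0.592, 0.194] pointing down, gripper open.
Joint ranges: [-3.08, 3.08], [-0.75, 2.2], [0.22, 2.44], [-1.43, 4.57], [0, 2.65], [-2.85, 2.85]. Speed limits (rad/s): [2.79, 2.79, 3.14, 3.14, 3.14, 3.14].

## Interface

Orientations are given as a unit quaternion [x, y, z, w].
In Python, from cell import * gives the robot as it stands.
- The arm moves only by the tool step_arm, never from a script. Its argument "series" is a list of rows, each an object with "xyz": the shift along the tool's x, y, z in m, a list of three; "yaw": the turn about the tool's z in rad; "claw": the opening, from 0 (shut) to 1 (fully open). A call has 1 to 12 rows; each row is the pose to reach, as a shift and turn from the pose commanded when the call began, along the tool's axes at that moment; what a row does not reach only later rows make up. A row lasts 1/8 s, in which the tool goes at most 62.5 mm and 10.7 degrees, less where a joint would pass 70% of its speed; a pose out of reach is approached as far as the arm can. A call with a gripper value outside its range is refused whole. The fingers move at their own pace and stop on an object; "newtons" is the grip in N (left out, the last holds). Time passes only in rows, so rows that repeat a pose let the fingers close. It gives the time, the measured TCP pose, the force, the opening and the grip force at its end, in the units of the state.
- state(): the state, without advancing time (a new reading comes with each control period).
- capture(name): name is "scene" or "side" or "wrist"; returns the picture (480x640x3 uint8, red, green, blue); there is no depth.
- camera_model(name): a dict with "fx", "fy", "cx", "cy" (pixels), "T" (4x4, takes a point from camera to world coordinates). Camera axes: x right, y down, z forward; pixel columns grow to the right and rows downward; lengths in m; the calibration is good to about 2 mm. A picture is of the moment at which its call begins: read the wrist's pose just before it. camera_model takes no time and is no camera call; for the wrist camera it gives the pose at the moment of the call.
- hand_in(): hands the job in; it is judged then, once.
The state is a dict: "time_s": time; "joints": joint angles; "qvel": joint speeds; "tau": joint torques, N m; "position": TCP position; "tcp_rot": TCP orientation; "force": force on the tool from outside, world axes, zero at the start; "torque": the same for the moment, N m; "gripper_width": finger opening in m; "finger_force": force on a finger pad.
Only numpy, scipy, OpenCV 4.12 (cv2) and the standard library are available. Lean on these libraries where they do the work, as an engineer would, in place of code of your own. Each camera call takes 0.05 s, during which the arm holds its last target. There are 200 camera calls.

## Task

Take the cleaning paddle from its desk holder, slide its blade down into the slot in the label printer's top until the handle rests on the printer, and let go of it. Then turn the quarter-turn fastener on the access panel clockwise until its wing is in line with the two raised marks, and press the panel down flush with its frame. The cleaning run needs the panel held shut, so finish while still holding it pressed down with the gripper; leave the tape roll, bell, little house and postcards where they are.

Things in the scene. Friction and masses are not known exactly. Their poses are not given: they have to be found in the camera images.
- printer: Low grey label printer with a black base, fixed to the table, 170 (its x) x 250 (its y) x 80 mm high. Origin: centre of its underside; its x axis points from its front (label exit) to its back, z up. In its top: an access panel on the +y half and a narrow slot on the -y half.
- slot_mouth (a point): Centre of the mouth of the paddle slot in the printer's top (printer frame: x -10, y -80, z 80 mm). The slot goes straight down 52 mm, is 54 mm long along the printer's x and 10 mm wide along its y, with a 3 mm chamfer round the mouth.
- paddle: Loose cleaning paddle, upright, 90 mm tall, 70 g: below, a flat white blade 50 wide (its x) x 6 thick (its y) x 50 high; above, a grey handle 54 x 14 x 40 high. Origin: centre of the blade's bottom edge; z up; a half turn about z makes no difference. Home in the slot when the handle's underside rests on the printer's top, blade bottom 30 mm above the table.
- paddle_grip (a point): Point inside the paddle's handle 78 mm above the blade's bottom (28 mm above the handle's underside, 12 mm below its top): where to pinch it from above across its 14 mm thickness (along its y). Same axes as the paddle.
- holder: Black block 80 (x) x 36 (y) x 38 mm high, fixed to the table, left or right of the printer; the paddle stands in its open-topped pocket 30 mm deep (54 x 9 mm), blade bottom 8 mm above the table. Origin: centre of the underside.
- panel: Dark steel access panel, 108 (x) x 118 (y) x 6 mm, lying in the printer's top frame, guided straight up and down and pushed up by springs. Origin: centre of its top face (printer frame x 0, y 50 mm; 80 mm above the table when flush, 88 when up). It carries the fastener.
- hatch (a joint): Height of the panel above flush, m: 0 = flush with the frame, 0.008 = sprung up at rest. Pressing it down takes about 5 N to start and 8 N to lie flush, where it meets a stop; let go, it springs up. It goes down only while the fastener is aligned: else the fastener's hidden cross-bar hits the frame after about 1.5 mm.
- fastener (a joint): Fastener angle, rad, counterclockwise positive from above, range -0.6 to 1.6: 0 = aligned (wing and the light slot line on its top along the printer's x, in line with the two raised marks on the panel before and behind it); the cross-bar passes within about 0.15 of 0. Starts at 0.8 to 1.5: turn clockwise. Friction 0.03 N m holds it where left.
- wing_grip (a point): Point on the fastener's axis 25 mm above the panel, inside the black wing (40 long along its x, 12 thick along its y, top 32 mm above the panel, on a 44 mm disc 4 mm high): pinch it here from above across the 12 mm. Axes turn with the wing. Printer frame, panel flush: x -30, y 50, z 105 mm; 8 mm higher with the panel up.
- tape_roll: roll of tan packing tape, 92 mm across, 48 mm high, lying flat; bystander. Origin: centre of its underside.
- counter_bell: silver dome counter bell, 82 mm across, 63 mm high; bystander. Origin: centre of its underside.
- ceramic_house: little glazed house, 32x39x60 mm; bystander. Origin: centre of its underside.
- card_pack: banded pack of postcards, 109x151x19 mm; bystander. Origin: centre of its underside.
There are look-alikes about, which are no part of the job. There is more than one size of the paddle; the job needs the largest.

How it is judged:
On the way, in this order (a step that is already met when the one before it is completed fails the run):
1. the paddle is home in the printer's slot and let go (z of paddle in the frame of printer below 0.036 m and horizontal distance between paddle and slot_mouth below 0.008 m and angle between paddle's own z axis and vertical below 0.12 rad and contact force between the fingers and paddle below 0.2 N), for 0.2 s.
2. the fastener is turned into line with its marks (value of joint fastener between -0.17 and 0.17 rad), for 0.1 s.
3. the panel is pressed flush (all of step 2 and value of joint hatch below 0.0018 m), for 0.2 s.
At the end, for the whole second after the job is handed in: Paddle released in the slot (within 6 mm of home height, 8 mm of slot centre, 0.12 rad of upright); fastener within 0.17 rad of its marks; gripper holds the panel flush (within 1.8 mm) with over 3 N on panel or fastener, through the last second (all of step 1 and all of step 3 and contact force between the fingers and panel above 3 N); the arm keeps its last pose, push and grip.
It fails at once if the tape roll is moved more than 30 mm or tipped over (distance of tape_roll from where it was at the start of the episode above 0.03 m or angle between tape_roll's own z axis and vertical above 0.4 rad).
It fails at once if the counter bell is moved more than 30 mm or tipped over (distance of counter_bell from where it was at the start of the episode above 0.03 m or angle between counter_bell's own z axis and vertical above 0.4 rad).
It fails at once if the ceramic house is moved more than 30 mm or tipped over (distance of ceramic_house from where it was at the start of the episode above 0.03 m or angle between ceramic_house's own z axis and vertical above 0.4 rad).
It fails at once if the card pack is moved more than 30 mm or tipped over (distance of card_pack from where it was at the start of the episode above 0.03 m or angle between card_pack's own z axis and vertical above 0.4 rad).
It also fails if it takes over 53 s, if anything falls off the work surface, if the arm or the gripper's body presses on something with over 40 N, if the wrist force passes 120 N, or if a joint passes its speed limit or range.

## Working session

There is one attempt and no reset: what is moved stays moved. The work goes in short steps, Python scripts to look and compute and a tool call to move; the robot and the scene stay as the last step left them, time stands still between calls to the robot, and variables do not carry over. Pictures are saved under pics/ and viewed, at most 10 in all, crops included, and the job is handed in when it is done.

Besides the shell and the picture viewer there is one more tool, called after ">>>" as name([rows], argument=value, ...), one row to a line, values as JSON. step_arm: Moves the arm, as the interface text tells. Its arguments: {"type":"object","properties":{"series":{"type":"array","items":{"type":"object","properties":{"xyz":{"type":"array","items":{"type":"number"}},"yaw":{"type":"number"},"claw":{"type":"number"}}}},"newtons":{"type":"number"}},"required":["series"]}

```bash
mkdir -p pics; cat > h.py <<'E'
from cell import *
import numpy as np, cv2
def save(n,im): cv2.imwrite('pics/'+n,cv2.cvtColor(im,cv2.COLOR_RGB2BGR))
def ray(m,u,v,z):
    d=np.array(m['T'])[:3,:3]@[(u-m['cx'])/m['fx'],(v-m['cy'])/m['fy'],1]; o=np.array(m['T'])[:3,3]
    return o+d*(z-o[2])/d[2]
def proj(m,p):
    T=np.linalg.inv(np.array(m['T'])); q=T[:3,:3]@np.array(p)+T[:3,3]
    return np.array([m['fx']*q[0]/q[2]+m['cx'],m['fy']*q[1]/q[2]+m['cy']])
E
python3 - <<'E'
from h import *
for n in ('scene','side','wrist'):
    im=capture(n); save(n+'0.png',im); np.save(n+'0.npy',im); m=camera_model(n); print(n,m['fx'],m['cx'],m['cy'],np.round(m['T'],3).tolist())
s=state(); print(s['position'],s['tcp_rot'],s['time_s'],s['gripper_width'])
E
```

```text
scene 601.8425618200653 312.90363959014655 242.90231248061488 [[0.838, -0.305, 0.453, -0.219], [-0.546, -0.49, 0.68, -1.201], [0.015, -0.817, -0.577, 1.07], [0.0, 0.0, 0.0, 1.0]]
side 505.9285258031433 316.16624588302943 242.97422654666417 [[-0.996, -0.032, 0.081, 0.446], [-0.087, 0.424, -0.901, 0.923], [-0.005, -0.905, -0.426, 0.571], [0.0, 0.0, 0.0, 1.0]]
wrist 408.78010049971965 317.432206136637 234.08786409188994 [[0.319, 0.904, 0.285, 0.12], [0.948, -0.303, -0.097, 0.619], [-0.001, 0.302, -0.953, 0.384], [0.0, 0.0, 0.0, 1.0]]
[0.19912928 0.59177888 0.19368077] [ 1.61673905e-01  9.86843863e-01 -8.13595188e-04 -2.76921096e-04] 0.15 0.08727265751834905
```

View pics/scene0.png

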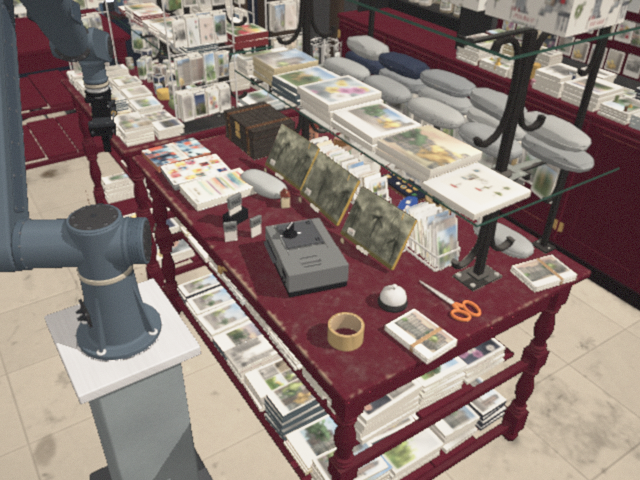

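View pics/side0.png

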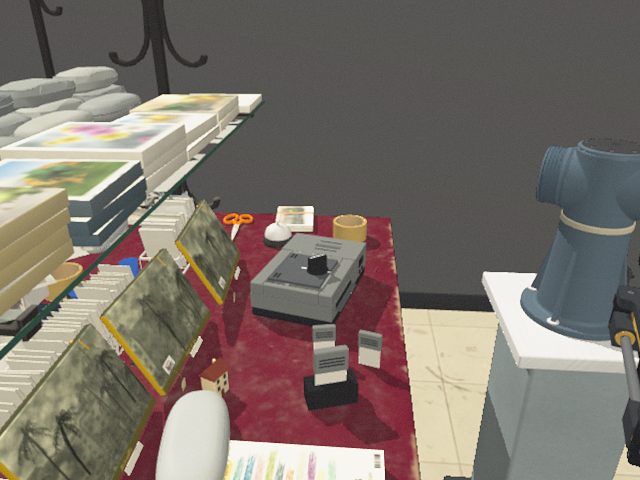

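Three paddles show in the side view: one in the black holder (330,365) and loose ones at (323,335) and (370,348). The one in the holder fits the description, and I'll check its size in an enlarged crop.

```bash
python3 - <<'E'
from h import *
a=np.load('side0.npy')[225:425,235:435]; b=np.load('scene0.npy')[180:300,210:360]
A=cv2.resize(a,None,fx=3,fy=3,interpolation=cv2.INTER_CUBIC)
save('c1.png',A); save('c2.png',cv2.resize(b,None,fx=5,fy=5,interpolation=cv2.INTER_CUBIC))
E
```

```text
(no output)
```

View pics/c1.png

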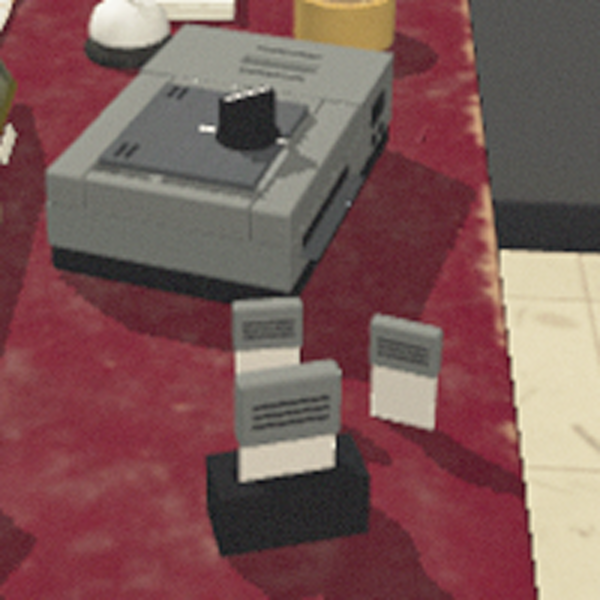

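View pics/c2.png

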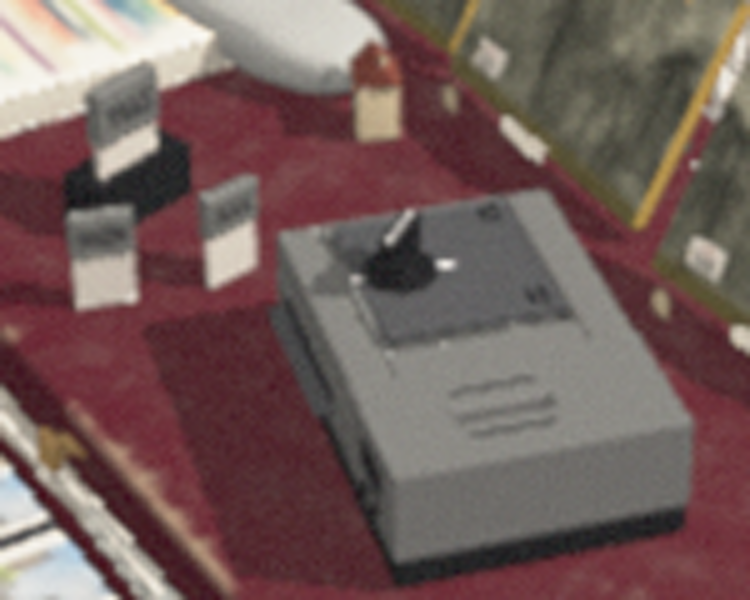

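```bash
python3 - <<'E'
from h import *
ms=camera_model('scene'); md=camera_model('side')
C=lambda p:(210+p[0]/5,180+p[1]/5); D=lambda p:(235+p[0]/3,225+p[1]/3)
P=np.array([ray(ms,*C(p),.08)[:2] for p in [(280,228),(543,190),(692,422),(395,480)]])
Q=np.array([ray(md,*D(p),.08)[:2] for p in [(293,210),(48,190),(178,28),(392,55)]])
for X in(P,Q):
    print(X.round(3).tolist(),X.mean(0).round(4),[np.linalg.norm(X[i]-X[i-1]).round(3) for i in range(4)])
    d=X[1]-X[0]+X[2]-X[3]; print('yaw',np.arctan2(d[1],d[0]))
print('paddle scene top',[ray(ms,*C(p),.098)[:2].round(3) for p in [(88,98),(155,65)]])
print('paddle side top',[ray(md,*D(p),.098)[:2].round(3) for p in [(237,375),(340,363)]])
print('holder side',[ray(md,*D(p),.038)[:2].round(3) for p in [(207,485),(368,468)]])
print('small',[ray(md,*D(p),0)[:2].round(3) for p in [(370,418),(435,430)]],[ray(ms,*C(p),0)[:2].round(3) for p in [(72,310),(138,300),(207,288),(258,265)]])
E
```

```text
[[0.489, 0.114], [0.645, 0.066], [0.586, -0.17], [0.422, -0.128]] [ 0.5355 -0.0298] [np.float64(0.251), np.float64(0.163), np.float64(0.244), np.float64(0.168)]
yaw -0.27451662029290913
[[0.488, 0.109], [0.646, 0.097], [0.595, -0.16], [0.427, -0.123]] [ 0.539  -0.0193] [np.float64(0.24), np.float64(0.158), np.float64(0.262), np.float64(0.172)]
yaw -0.15144249394395545
paddle scene top [array([0.447, 0.279]), array([0.501, 0.293])]
paddle side top [array([0.506, 0.301]), array([0.454, 0.287])]
holder side [array([0.52 , 0.315]), array([0.438, 0.295])]
small [array([0.437, 0.207]), array([0.399, 0.215])] [array([0.393, 0.208]), array([0.432, 0.196]), array([0.475, 0.185]), array([0.514, 0.19 ])]
```

The crop confirms it: the holder paddle's handle measures about 54 mm wide and the loose ones about 39 mm, so the holder paddle is the one to take. I'll move above it, fingers already lined up across its thickness.

>>> step_arm([
  {"xyz": [-0.04,-0.022,0],"yaw": -0.1,"claw": 1},
  {"xyz": [-0.09,-0.05,0],"yaw": -0.2,"claw": 1},
  {"xyz": [-0.14,-0.077,0],"yaw": -0.3,"claw": 1},
  {"xyz": [-0.19,-0.105,0],"yaw": -0.4,"claw": 1},
  {"xyz": [-0.24,-0.132,0],"yaw": -0.5,"claw": 1},
  {"xyz": [-0.29,-0.16,0],"yaw": -0.575,"claw": 1},
  {"xyz": [-0.33,-0.182,0],"yaw": -0.575,"claw": 1},
  {"xyz": [-0.359,-0.198,0],"yaw": -0.575,"claw": 1},
  {"xyz": [-0.359,-0.198,0],"yaw": -0.575,"claw": 1},
  {"xyz": [-0.359,-0.198,0],"yaw": -0.575,"claw": 1},
])

```text
time_s: 1.4
position: [0.4756, 0.2903, 0.1941]
tcp_rot: [-0.125, 0.992, 0.0, -0.001]
force: [-0.3, -0.1, 0.2]
gripper_width: 0.0872
finger_force: 0.0
```

```bash
python3 - <<'E'
from h import *
s=state(); print(s['position'],s['tcp_rot'],s['time_s'],s['force'])
m=camera_model('wrist'); im=capture('wrist'); save('w1.png',im); np.save('w1.npy',im); np.save('w1T.npy',m['T'])
E
```

```text
[0.47563019 0.29030453 0.19412852] [-1.24661733e-01  9.92199042e-01  1.31661403e-04 -7.03864948e-04] 1.4 [-0.26881923 -0.13394299  0.24968773]
```

View pics/w1.png

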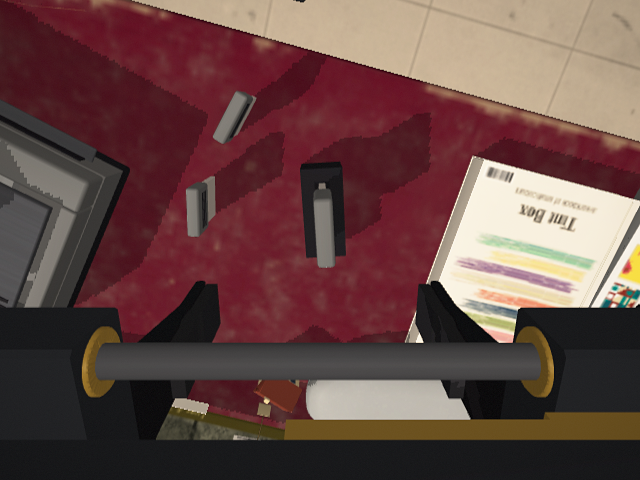

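Wrist view: the handle top spans roughly (315,190) to (334,266), inside the black holder (303–345, 163–257). The printer is at left, and the loose small paddles are at (233,117) and (200,208).

```bash
python3 - <<'E'
from h import *
im=np.load('w1.npy'); m=camera_model('wrist')
hsv=cv2.cvtColor(im,cv2.COLOR_RGB2HSV)
k=((hsv[...,1]<50)&(hsv[...,2]>75)).astype(np.uint8); M=np.zeros_like(k); M[150:280,295:355]=1
k*=M; k=cv2.morphologyEx(k,cv2.MORPH_OPEN,np.ones((5,5)))
c=max(cv2.findContours(k,0,2)[0],key=cv2.contourArea); r=cv2.minAreaRect(c); b=cv2.boxPoints(r); print(r)
W=np.array([ray(m,*p,.098)[:2] for p in b]); print(W.round(4).tolist(),W.mean(0))
for i in range(4): print(np.linalg.norm(W[i]-W[i-1]).round(4), np.arctan2(*(W[i]-W[i-1])[::-1]).round(3))
for y in (195,210,225,240,255,262): print(y,[int(np.where(k[y])[0].min()),int(np.where(k[y])[0].max())] if k[y].any() else None, im[y,305:345:3,1])
# holder centre at z=.038
d=((hsv[...,2]<55)&(M>0)).astype(np.uint8); hb=cv2.convexHull(max(cv2.findContours(d,0,2)[0],key=cv2.contourArea))
hb=cv2.boxPoints(cv2.minAreaRect(hb)); H=np.array([ray(m,*p,.038)[:2] for p in hb]);print('holder',hb.tolist(),H.mean(0),H.round(3).tolist())
E
```

```text
((323.9488830566406, 232.47756958007812), (67.76534271240234, 18.327106475830078), 87.1375961303711)
[[0.4571, 0.2839], [0.4532, 0.2964], [0.5028, 0.3124], [0.507, 0.2992]] [0.48001956 0.29797432]
0.0522 -2.844
0.0131 1.873
0.0522 0.311
0.0138 -1.266
195 None [30 30 32 74 63 63 64 63 66 21 22 23 22 38]
210 [314, 332] [ 30  34  30 113 130 127 128 125 118  76  24  23  25  27]
225 [315, 332] [ 33  33  32  43 127 128 127 125 126  88  22  25  23  23]
240 [316, 333] [ 30  31  32  29 127 129 128 125 122  97  28  31  33  31]
255 [317, 334] [ 49  29  31  29 116 127 125 124 122 107  38  32  34  32]
262 [317, 334] [ 55  51  44  50  90 127 127 123 122 112  61  44  40  36]
holder [[299.3999938964844, 163.1999969482422], [341.6584777832031, 160.85231018066406], [346.8800354003906, 254.8400115966797], [304.6215515136719, 257.18768310546875]] [0.47807024 0.29777187] [[0.443, 0.268], [0.432, 0.302], [0.513, 0.329], [0.524, 0.292]]
```

```bash
python3 - <<'E'
from h import *
ms=camera_model('scene'); md=camera_model('side')
W=[(0.4571,0.2839),(0.4532,0.2964),(0.5028,0.3124),(0.507,0.2992)]
for w in W:
    p=[*w,.098]; a=proj(ms,p); b=proj(md,p); print(a.round(1),((a-[210,180])*5).round(0),b.round(1),((b-[235,225])*3).round(0))
E
```

```text
[229.9 198.1] [99. 90.] [346.6 344.6] [335. 359.]
[227.  196.7] [85. 83.] [348.9 349.7] [342. 374.]
[238.8 190.2] [144.  51.] [315.3 354.7] [241. 389.]
[241.9 191.7] [159.  58.] [313.3 349.1] [235. 372.]
```

>>> step_arm([
  {"xyz": [-0.006,0.006,0.03],"yaw": -0.05,"claw": 1},
  {"xyz": [-0.006,0.006,0.07],"yaw": -0.05,"claw": 0.7},
  {"xyz": [-0.006,0.006,0.105],"yaw": -0.05,"claw": 0.6},
  {"xyz": [-0.006,0.006,0.127],"yaw": -0.05,"claw": 0.5},
  {"xyz": [-0.006,0.006,0.127],"yaw": -0.05,"claw": 0.5},
])

```text
time_s: 2.08
position: [0.4783, 0.2979, 0.0659]
tcp_rot: [-0.151, 0.989, -0.0, -0.002]
force: [-0.4, 0.0, 0.5]
gripper_width: 0.0549
finger_force: 0.0
```

>>> step_arm([
  {"xyz": [0,0,0],"yaw": 0,"claw": 0.25},
  {"xyz": [0,0,0],"yaw": 0,"claw": 0.05},
  {"xyz": [0,0,0],"yaw": 0,"claw": 0.05},
  {"xyz": [0,0,0],"yaw": 0,"claw": 0.05},
  {"xyz": [0,0,0],"yaw": 0,"claw": 0.05},
], newtons=25)

```text
time_s: 2.7
position: [0.4811, 0.2975, 0.0679]
tcp_rot: [-0.149, 0.989, 0.0, 0.0]
force: [0.3, -0.1, 2.4]
gripper_width: 0.0127
finger_force: 25.0
```

The grip is square on the handle (12.7 mm, 25 N, low side force). Lifting and carrying toward the printer.

>>> step_arm([
  {"xyz": [0,0,-0.02],"yaw": 0,"claw": 0.05},
  {"xyz": [0,0,-0.06],"yaw": 0,"claw": 0.05},
  {"xyz": [0,0,-0.11],"yaw": 0,"claw": 0.05},
  {"xyz": [0.01,-0.04,-0.155],"yaw": 0.1,"claw": 0.05},
  {"xyz": [0.02,-0.09,-0.175],"yaw": 0.2,"claw": 0.05},
  {"xyz": [0.032,-0.14,-0.175],"yaw": 0.3,"claw": 0.05},
  {"xyz": [0.045,-0.19,-0.175],"yaw": 0.4,"claw": 0.05},
  {"xyz": [0.057,-0.24,-0.175],"yaw": 0.5,"claw": 0.05},
  {"xyz": [0.07,-0.285,-0.175],"yaw": 0.56,"claw": 0.05},
  {"xyz": [0.078,-0.318,-0.175],"yaw": 0.56,"claw": 0.05},
  {"xyz": [0.078,-0.318,-0.175],"yaw": 0.56,"claw": 0.05},
  {"xyz": [0.078,-0.318,-0.175],"yaw": 0.56,"claw": 0.05},
])

```text
time_s: 4.2
position: [0.4997, -0.0289, 0.2422]
tcp_rot: [0.13, 0.992, 0.0, -0.001]
force: [-0.2, 0.1, 1.1]
gripper_width: 0.0131
finger_force: 25.0
```

```bash
python3 - <<'E'
from h import *
s=state(); print(s['position'],s['tcp_rot'],s['time_s'],s['force'],s['gripper_width'])
m=camera_model('wrist'); im=capture('wrist'); save('w2.png',im); np.save('w2.npy',im); np.save('w2T.npy',m['T'])
E
```

```text
[ 0.49974558 -0.02886577  0.2421521 ] [ 1.29737127e-01  9.91548152e-01  4.13572316e-04 -6.07539570e-04] 4.2 [-0.23082236  0.09620284  1.06436809] 0.013125019062764982
```

View pics/w2.png

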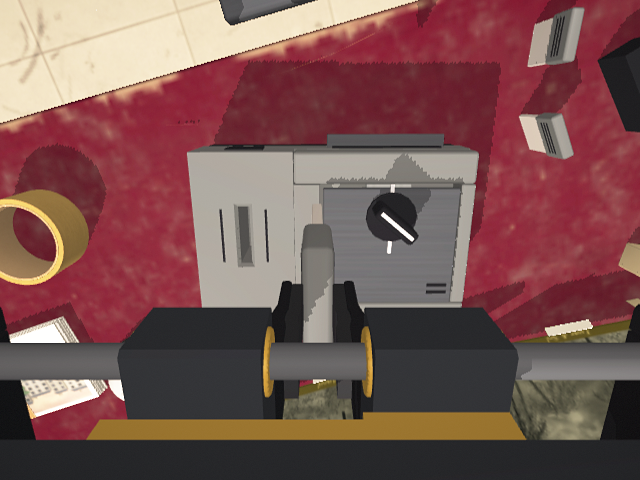

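Wrist view: the slot is centred near (243,235), with thin decoy lines at x = 221 and 266. The fastener is at (391,216) with its wing line running (382,205) to (413,241), and the white marks are at (392,188) and (389,247).

```bash
python3 - <<'E'
from h import *
im=np.load('w2.npy'); m=camera_model('wrist'); print(np.abs(np.array(m['T'])-np.load('w2T.npy')).max())
g=cv2.cvtColor(im,cv2.COLOR_RGB2GRAY)
print(g[235,215:275].tolist()); print(g[195:280,243].tolist())
for thr in (110,140):
    k=np.zeros_like(g); k[195:280,230:256]=(g[195:280,230:256]<thr)
    c=max(cv2.findContours(k,0,2)[0],key=cv2.contourArea); b=cv2.boxPoints(cv2.minAreaRect(c))
    W=np.array([ray(m,*p,.08)[:2] for p in b]); print(thr,b.round(1).tolist(),W.mean(0).round(4),[(np.linalg.norm(W[i]-W[i-1]).round(4),np.arctan2(*(W[i]-W[i-1])[::-1]).round(3)) for i in (0,1)])
# white marks & slot line on wing
k=np.zeros_like(g); k[180:265,320:460]=(g[180:265,320:460]>200)
n,l,st,ce=cv2.connectedComponentsWithStats(k)
for i in range(1,n):
    if st[i,4]>10:
        z=.120 if st[i,4]>100 else .088
        pts=np.argwhere(l==i)[:,::-1].astype(np.float32); r=cv2.minAreaRect(pts)
        print(st[i],ce[i].round(1),ray(m,*ce[i],.0885)[:3].round(4),ray(m,*ce[i],.120).round(4),r)
# front & left printer edges
for y in (165,200,240,280): print(y,[int(x) for x in np.where(np.abs(np.diff(g[y,180:215].astype(int)))>25)[0]+180])
for nme,px in dict(FL=(188,153),FR=(478,152),a=(478,152)).items(): print(nme,ray(m,*px,.08).round(4))
E
```

```text
0.0010086037192101882
[172, 172, 173, 172, 174, 176, 87, 39, 79, 181, 174, 173, 173, 174, 173, 174, 173, 173, 173, 174, 168, 126, 129, 130, 122, 76, 79, 80, 79, 80, 80, 81, 79, 80, 116, 134, 158, 157, 165, 174, 173, 173, 173, 173, 173, 173, 173, 172, 174, 176, 122, 37, 53, 181, 174, 172, 172, 172, 172, 172]
[172, 172, 172, 172, 172, 172, 173, 173, 170, 164, 156, 121, 75, 79, 80, 80, 80, 79, 79, 80, 80, 79, 80, 81, 80, 79, 80, 79, 80, 80, 79, 79, 80, 80, 80, 80, 80, 80, 80, 80, 79, 80, 82, 80, 81, 80, 80, 79, 80, 80, 79, 80, 80, 81, 80, 80, 80, 79, 80, 79, 79, 79, 81, 86, 91, 93, 92, 102, 118, 122, 121, 139, 169, 174, 174, 174, 173, 173, 172, 173, 173, 173, 173, 173, 173]
110 [[236.10000610351562, 207.1999969482422], [246.89999389648438, 206.1999969482422], [252.0, 262.0], [241.1999969482422, 263.0]] [ 0.5104 -0.099 ] [(np.float64(0.0531), np.float64(2.912)), (np.float64(0.0097), np.float64(1.404))]
140 [[232.89999389648438, 205.10000610351562], [248.1999969482422, 203.89999389648438], [253.1999969482422, 266.0], [237.89999389648438, 267.20001220703125]] [ 0.5111 -0.1002] [(np.float64(0.0592), np.float64(2.899)), (np.float64(0.0136), np.float64(1.393))]
[391 184   4   8  25] [392.3 187.6] [0.4999 0.0384 0.0885] [0.4925 0.0343 0.12  ] ((392.5, 187.5), (7.0, 3.0), 90.0)
[381 212  33  29 166] [397.1 226.5] [0.5349 0.0355 0.0885] [0.5243 0.0316 0.12  ] ((397.0805969238281, 226.49349975585938), (40.45897674560547, 4.000181198120117), 40.36453628540039)
[387 241   5  13  48] [388.9 246.9] [0.5517 0.0247 0.0885] [0.5395 0.0218 0.12  ] ((388.8599853515625, 246.97999572753906), (3.6769556999206543, 12.162237167358398), 8.130102157592773)
165 [187]
200 [190, 191]
240 [194, 195]
280 [198]
FL [ 0.4282 -0.1226  0.08  ]
FR [0.4905 0.1163 0.08  ]
a [0.4905 0.1163 0.08  ]
```

Everything agrees: front edge 247 mm, slot mouth 59 x 15.6 mm, printer yaw -0.257. The slot is at about (0.5114, -0.0995) and the fastener axis at about (0.525, 0.031). Moving above the slot, blade 10 mm clear.

>>> step_arm([
  {"xyz": [-0.015,-0.03,0],"yaw": 0,"claw": 0.05},
  {"xyz": [-0.0304,-0.0652,0.01],"yaw": 0,"claw": 0.05},
  {"xyz": [-0.0304,-0.0652,0.05],"yaw": 0,"claw": 0.05},
  {"xyz": [-0.0304,-0.0652,0.08],"yaw": 0,"claw": 0.05},
  {"xyz": [-0.0304,-0.0652,0.093],"yaw": 0,"claw": 0.05},
  {"xyz": [-0.0304,-0.0652,0.093],"yaw": 0,"claw": 0.05},
  {"xyz": [-0.0304,-0.0652,0.093],"yaw": 0,"claw": 0.05},
])

```text
time_s: 5.12
position: [0.514, -0.1002, 0.1506]
tcp_rot: [0.129, 0.992, -0.0, 0.001]
force: [-0.0, 0.2, -0.4]
gripper_width: 0.013
finger_force: 25.0
```

```bash
python3 - <<'E'
from h import *
s=state(); print(s['position'],s['tcp_rot'],s['time_s'],s['force'],s['gripper_width'])
m=camera_model('wrist'); im=capture('wrist'); np.save('w3.npy',im)
save('w3.png',cv2.resize(im[120:370,190:450],None,fx=3,fy=2.4*1.0,interpolation=cv2.INTER_CUBIC))
for p in [(-.030,0),( .030,0)]: 
    q=np.array([.5114,-.0995])+p[0]*np.array([.967,-.254]); print(proj(m,[*q,.08]).round(1))
print('mouth end expected',[proj(m,[*(np.array([.5114,-.0995])+a*np.array([.967,-.254])+b*np.array([.254,.967])),.08]).round(1).tolist() for a in(-.03,) for b in(-.008,.008)])
E
```

```text
[ 0.51399533 -0.1001689   0.150559  ] [ 1.29085284e-01  9.91632736e-01 -3.27069957e-04  1.18290449e-03] 5.125 [-0.00222748  0.23128751 -0.44014194] 0.013041550450556083
[316.2 188. ]
[316.4 273.7]
mouth end expected [[303.8, 188.1], [328.6, 188.0]]
```

View pics/w3.png

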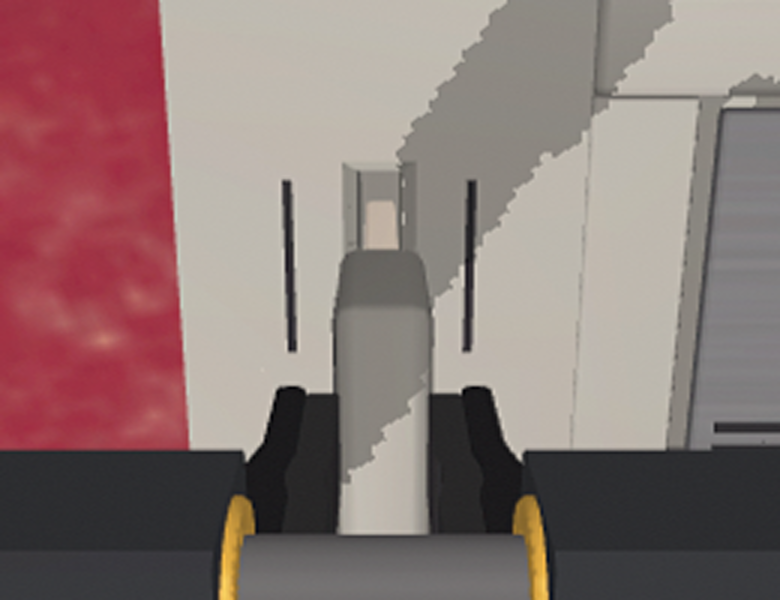

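Blade is centred across the slot: blade 366–398 against mouth 343–416 in the crop. The blade's near bottom edge is at row ~203. Checking the lengthwise offset.

```bash
python3 - <<'E'
from h import *
m=camera_model('wrist'); s=state(); print(s['position'],s['tcp_rot'])
ux=np.array([.967,-.254]); uy=np.array([.254,.967])
for z in (.0895,.0916):
    for px in [(316.9,203.2)]:
        q=ray(m,*px,z)[:2]-[.5114,-.0995]; print(z,'blade end in slot frame',(q@ux).round(4),(q@uy).round(4),'want -.025, 0')
E
```

```text
[ 0.5140455  -0.10031827  0.1507166 ] [ 1.29176024e-01  9.91620668e-01 -3.85318224e-04  1.36283950e-03]
0.0895 blade end in slot frame -0.0221 0.0003 want -.025, 0
0.0916 blade end in slot frame -0.0226 0.0003 want -.025, 0
```

>>> step_arm([
  {"xyz": [0.0022,0,0],"yaw": 0,"claw": 0.05},
  {"xyz": [0.0022,0,0.008],"yaw": 0,"claw": 0.05},
  {"xyz": [0.0022,0,0.016],"yaw": 0,"claw": 0.05},
  {"xyz": [0.0022,0,0.022],"yaw": 0,"claw": 0.05},
  {"xyz": [0.0022,0,0.022],"yaw": 0,"claw": 0.05},
])

```text
time_s: 5.8
position: [0.5103, -0.0995, 0.1266]
tcp_rot: [0.13, 0.992, 0.0, -0.001]
force: [0.9, -0.9, -0.9]
gripper_width: 0.0128
finger_force: 25.0
```

The blade is 12 mm into the slot with almost no force. Continuing down.

>>> step_arm([
  {"xyz": [0,0,0.01],"yaw": 0,"claw": 0.05},
  {"xyz": [0,0,0.02],"yaw": 0,"claw": 0.05},
  {"xyz": [0,0,0.029],"yaw": 0,"claw": 0.05},
  {"xyz": [0,0,0.036],"yaw": 0,"claw": 0.05},
  {"xyz": [0,0,0.037],"yaw": 0,"claw": 0.05},
  {"xyz": [0,0,0.037],"yaw": 0,"claw": 0.05},
])

```text
time_s: 6.55
position: [0.5109, -0.0997, 0.0904]
tcp_rot: [0.13, 0.992, -0.0, 0.0]
force: [-0.4, -0.3, -1.2]
gripper_width: 0.0128
finger_force: 25.0
```

>>> step_arm([
  {"xyz": [0,0,0],"yaw": 0,"claw": 0.3},
  {"xyz": [0,0,0],"yaw": 0,"claw": 0.45},
  {"xyz": [0,0,0],"yaw": 0,"claw": 0.45},
  {"xyz": [0,0,-0.03],"yaw": 0,"claw": 0.45},
  {"xyz": [0,0,-0.08],"yaw": 0,"claw": 0.45},
  {"xyz": [0.01,0.03,-0.12],"yaw": 0,"claw": 0.45},
  {"xyz": [0.015,0.065,-0.13],"yaw": 0,"claw": 0.5},
  {"xyz": [0.015,0.065,-0.13],"yaw": 0,"claw": 0.5},
  {"xyz": [0.015,0.065,-0.13],"yaw": 0,"claw": 0.5},
])

```text
time_s: 7.68
position: [0.5127, -0.0333, 0.2201]
tcp_rot: [0.129, 0.992, -0.0, -0.0]
force: [-0.4, -1.6, -0.3]
gripper_width: 0.0434
finger_force: 0.0
```

```bash
python3 - <<'E'
from h import *
s=state(); print(s['position'],s['tcp_rot'],s['time_s'],s['force'],s['gripper_width'])
m=camera_model('wrist'); im=capture('wrist'); np.save('w4.npy',im); save('w4.png',im)
g=cv2.cvtColor(im,cv2.COLOR_RGB2GRAY)
sl=np.array([.5114,-.0995]); ux=np.array([.967,-.254]); uy=np.array([.254,.967])
print('expected handle top',[proj(m,[*(sl+a*ux+b*uy),.12]).round(0).tolist() for a,b in [(-.027,-.007),(-.027,.007),(.027,.007),(.027,-.007)]])
k=(g>200).astype(np.uint8); k[:100]=0; k[300:]=0
n,l,st,ce=cv2.connectedComponentsWithStats(k)
for i in range(1,n):
    if 20<st[i,4]<600 and st[i,0]>250:
        r=cv2.minAreaRect(np.argwhere(l==i)[:,::-1].astype(np.float32)); b=cv2.boxPoints(r)
        e=sorted([((b[i]+b[i-1])/2,np.linalg.norm(b[i]-b[i-1])) for i in range(4)],key=lambda t:t[1])[:2]
        A,B=[ray(m,*t[0],.120)[:2] for t in e]; print(st[i],ce[i].round(1),'z.12:',ray(m,*ce[i],.12).round(4),'z.088',ray(m,*ce[i],.0885).round(4),'ang',np.arctan2(*(A-B)[::-1]).round(3),np.linalg.norm(A-B).round(4))
E
```

```text
[ 0.51265711 -0.03328993  0.22010858] [ 1.29266274e-01  9.91609836e-01 -2.53437854e-04 -3.16516957e-04] 7.675 [-0.37351606 -1.61712029 -0.34361299] 0.04337349226699586
expected handle top [[219.0, 209.0], [238.0, 209.0], [242.0, 277.0], [224.0, 277.0]]
[398 173   4   8  32] [399.5 176.5] z.12: [0.4936 0.0331 0.12  ] z.088 [0.5003 0.0379 0.0885] ang 2.943 0.005
[388 202  36  32 194] [405.3 217.4] z.12: [0.5244 0.0313 0.12  ] z.088 [0.5344 0.0359 0.0885] ang -2.531 0.0341
[394 234   5  13  54] [395.6 239.8] z.12: [0.5396 0.0209 0.12  ] z.088 [0.5513 0.0243 0.0885] ang 2.941 0.0095
```

View pics/w4.png

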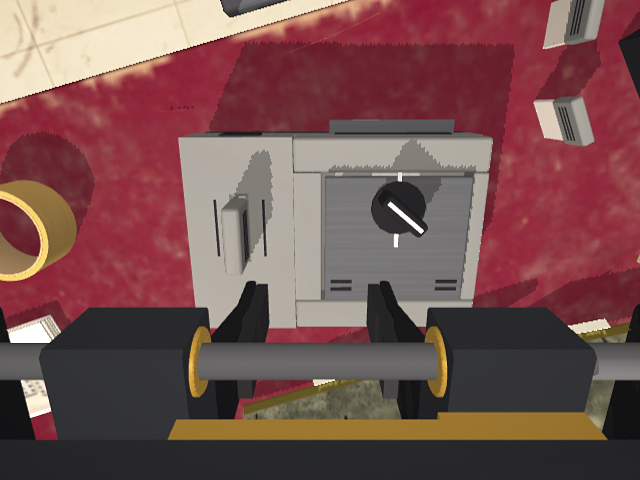

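The paddle is home: handle top at about (223–247, 205–273), close to the expected seated outline. The fastener wing is 0.868 rad from aligned, axis at about (0.525, 0.0313). Going down to pinch the wing.

>>> step_arm([
  {"xyz": [0.002,0.03,0],"yaw": -0.17,"claw": 0.5},
  {"xyz": [0.0047,0.0656,0],"yaw": -0.34,"claw": 0.5},
  {"xyz": [0.0047,0.0656,0.02],"yaw": -0.51,"claw": 0.5},
  {"xyz": [0.0047,0.0656,0.04],"yaw": -0.68,"claw": 0.5},
  {"xyz": [0.0047,0.0656,0.06],"yaw": -0.87,"claw": 0.5},
  {"xyz": [0.0047,0.0656,0.085],"yaw": -0.87,"claw": 0.5},
  {"xyz": [0.0047,0.0656,0.105],"yaw": -0.87,"claw": 0.5},
  {"xyz": [0.0047,0.0656,0.12],"yaw": -0.87,"claw": 0.5},
  {"xyz": [0.0047,0.0656,0.122],"yaw": -0.87,"claw": 0.5},
  {"xyz": [0.0047,0.0656,0.122],"yaw": -0.87,"claw": 0.5},
])

```text
time_s: 8.98
position: [0.5256, 0.0312, 0.0986]
tcp_rot: [-0.3, 0.954, -0.0, 0.0]
force: [0.8, 1.2, -0.4]
gripper_width: 0.0435
finger_force: 0.0
```

>>> step_arm([
  {"xyz": [0,0,0],"yaw": 0,"claw": 0.25},
  {"xyz": [0,0,0],"yaw": 0,"claw": 0.05},
  {"xyz": [0,0,0],"yaw": 0,"claw": 0.05},
  {"xyz": [0,0,0],"yaw": 0,"claw": 0.05},
  {"xyz": [0,0,0],"yaw": 0,"claw": 0.05},
], newtons=25)

```text
time_s: 9.6
position: [0.5253, 0.0316, 0.0985]
tcp_rot: [-0.3, 0.954, -0.0, 0.0]
force: [0.4, 0.3, -0.1]
gripper_width: 0.0069
finger_force: 0.0
```

The width is 6.9 mm with no force, so the wing isn't between the pads. Looking again.

```bash
python3 - <<'E'
from h import *
s=state(); print(s['position'],s['tcp_rot'],s['time_s'],s['force'],s['gripper_width'],s['finger_force'])
im=capture('wrist'); sd=capture('side')
a=cv2.resize(im[130:380,190:450],(400,385)); b=cv2.resize(sd[225:325,240:370],(400,308),interpolation=cv2.INTER_CUBIC)
save('v5.png',np.hstack([a,np.vstack([b,np.zeros((77,400,3),np.uint8)])]))
E
```

```text
[0.52534996 0.03160464 0.09852247] [-3.00419046e-01  9.53807314e-01 -3.35370173e-05  6.22072170e-05] 9.6 [ 0.41606433  0.33322998 -0.10610808] 0.006878324324144598 0.0
```

View pics/v5.png

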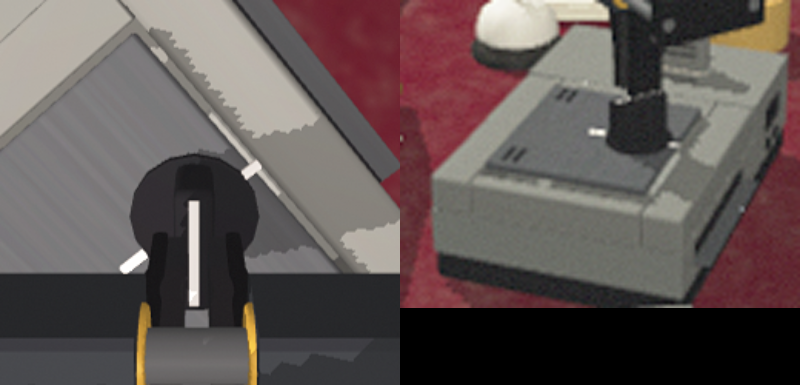

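The wing sits centred between the fingers with its line parallel to them (at x≈193 in the left crop). Closing further to see whether the pads meet it.

>>> step_arm([
  {"xyz": [0,0,0],"yaw": 0,"claw": 0},
  {"xyz": [0,0,0],"yaw": 0,"claw": 0},
  {"xyz": [0,0,0],"yaw": 0,"claw": 0},
], newtons=30)

```text
time_s: 10.07
position: [0.5253, 0.0316, 0.0984]
tcp_rot: [-0.3, 0.954, -0.0, -0.0]
force: [-0.3, -0.3, 0.3]
gripper_width: 0.0004
finger_force: 0.0
```

```bash
python3 - <<'E'
from h import *
s=state(); print(s['time_s'])
m=camera_model('wrist'); im=capture('wrist'); np.save('w6.npy',im); g=cv2.cvtColor(im,cv2.COLOR_RGB2GRAY)
R=np.array(s['position']); print('TCP px',proj(m,R).round(1),'grasp px',proj(m,R+[0,0,.019]).round(1))
k=(g>190).astype(np.uint8); k[:150]=0; k[345:]=0;k[:,:250]=0;k[:,380:]=0
n,l,st,ce=cv2.connectedComponentsWithStats(k)
for i in range(1,n):
    if st[i,4]>30: print(st[i].tolist(),ce[i].round(1),ray(m,*ce[i],.12).round(4))
# shading profile down the finger centre line
for y in range(225,345,6): print(y,g[y,270:365:5].tolist())
T=np.array(m['T']); print(T[:3,3].round(4))
sd=capture('side'); np.save('sd6.npy',sd); ms=camera_model('side')
for z in (.098,.12,.14): print('side',z,proj(ms,[R[0],R[1],z]).round(1))
gs=cv2.cvtColor(sd,cv2.COLOR_RGB2GRAY)
for y in range(235,275,3): print(y,gs[y,300:340:2].tolist())
E
```

```text
10.075
TCP px [315.3 277.7] grasp px [315.1 294.3]
[326, 204, 28, 31, 80] [339.1 218.8] [0.4892 0.0189 0.12  ]
[347, 234, 25, 22, 121] [356.5 242.3] [0.4935 0.0314 0.12  ]
[313, 261, 6, 23, 138] [315.5 272. ] [0.5152 0.0247 0.12  ]
[268, 292, 18, 16, 133] [276.5 299.8] [0.5366 0.018  0.12  ]
225 [124, 127, 121, 125, 122, 124, 122, 122, 121, 120, 123, 122, 122, 121, 77, 197, 98, 126, 130]
231 [121, 123, 127, 122, 124, 121, 127, 100, 21, 38, 29, 60, 86, 91, 88, 77, 198, 95, 125]
237 [120, 121, 121, 126, 126, 40, 49, 48, 29, 26, 29, 35, 37, 42, 62, 87, 95, 232, 99]
243 [126, 121, 120, 31, 48, 50, 48, 33, 29, 30, 28, 27, 37, 39, 38, 39, 233, 93, 194]
249 [124, 124, 106, 48, 49, 48, 50, 32, 28, 28, 28, 28, 37, 38, 37, 39, 37, 88, 82]
255 [120, 125, 48, 49, 49, 50, 48, 41, 40, 38, 33, 34, 39, 36, 37, 38, 36, 58, 89]
261 [125, 124, 49, 49, 48, 48, 49, 48, 33, 232, 29, 36, 37, 38, 38, 37, 38, 38, 92]
267 [121, 42, 49, 48, 47, 48, 48, 49, 48, 230, 28, 35, 36, 38, 35, 37, 37, 37, 89]
273 [120, 45, 48, 48, 48, 49, 48, 48, 40, 230, 28, 36, 39, 37, 35, 36, 35, 37, 88]
279 [124, 123, 48, 48, 48, 4
[... 1616 characters left out ...]
158, 154, 155, 157, 152, 135, 138]
256 [106, 112, 109, 111, 109, 102, 150, 146, 130, 144, 84, 34, 38, 76, 154, 144, 147, 151, 149, 150]
259 [109, 113, 109, 109, 36, 38, 42, 40, 39, 44, 43, 39, 40, 58, 111, 116, 121, 127, 138, 154]
262 [111, 111, 108, 110, 47, 36, 38, 43, 37, 39, 40, 37, 38, 59, 112, 108, 107, 111, 81, 131]
265 [108, 110, 108, 110, 48, 37, 38, 39, 40, 39, 39, 40, 33, 60, 111, 109, 110, 82, 101, 106]
268 [107, 210, 222, 190, 32, 34, 39, 39, 42, 36, 43, 41, 38, 35, 84, 113, 79, 107, 105, 145]
271 [107, 110, 111, 98, 43, 34, 38, 41, 38, 35, 35, 42, 39, 47, 176, 125, 104, 102, 138, 154]
274 [110, 111, 106, 108, 110, 86, 49, 36, 35, 38, 44, 47, 69, 80, 76, 124, 102, 148, 155, 153]
```

The images settle it. In the side view the wing's white line (row 256, z≈0.12) is fully visible, and the fingers end above it. So the real fingertips sit about 22–25 mm above the reported TCP, and the fingers closed over the wing. I'll open, go lower step by step while watching the force, and close again.

>>> step_arm([
  {"xyz": [0,0,0],"yaw": 0,"claw": 0.5},
  {"xyz": [0,0,0],"yaw": 0,"claw": 0.5},
  {"xyz": [0,0,0],"yaw": 0,"claw": 0.5},
  {"xyz": [0,0,0],"yaw": 0,"claw": 0.5},
  {"xyz": [0,0,0.006],"yaw": 0,"claw": 0.5},
  {"xyz": [0,0,0.012],"yaw": 0,"claw": 0.5},
  {"xyz": [0,0,0.016],"yaw": 0,"claw": 0.5},
  {"xyz": [0,0,0.016],"yaw": 0,"claw": 0.5},
])

```text
time_s: 11.18
position: [0.5249, 0.0316, 0.0819]
tcp_rot: [-0.3, 0.954, 0.0, -0.001]
force: [-0.1, -0.4, 0.0]
gripper_width: 0.0432
finger_force: 0.0
```

```bash
python3 - <<'E'
from h import *
s=state(); print(s['position'],s['force'],s['gripper_width'])
m=camera_model('wrist'); im=capture('wrist'); sd=capture('side'); np.save('w7.npy',im)
a=cv2.resize(im[160:360,215:415],(400,400),interpolation=cv2.INTER_CUBIC); b=cv2.resize(sd[215:290,280:355],(400,400),interpolation=cv2.INTER_CUBIC)
save('v7.png',np.hstack([a,b]))
E
```

```text
[0.52492389 0.03163681 0.08190045] [-0.11892822 -0.42408024  0.03843501] 0.04318306081598467
```

View pics/v7.png

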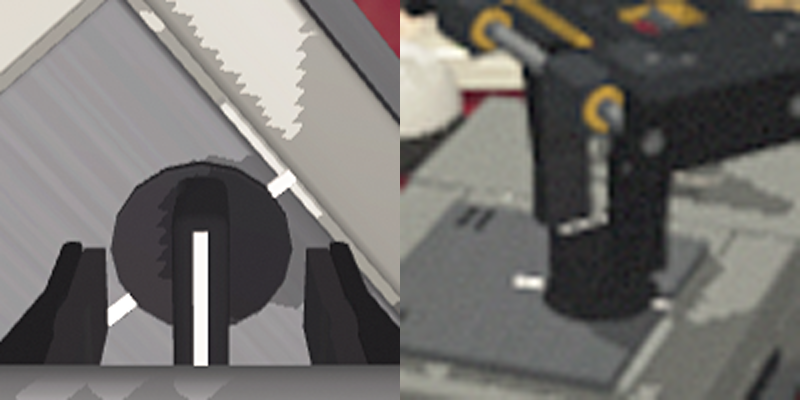

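Confirmed: the wing is between the open fingers (left crop, line at x≈200) and the tips are still well above the panel. Going down another 8 mm and closing.

>>> step_arm([
  {"xyz": [0,0,0.004],"yaw": 0,"claw": 0.5},
  {"xyz": [0,0,0.008],"yaw": 0,"claw": 0.4},
  {"xyz": [0,0,0.008],"yaw": 0,"claw": 0.25},
  {"xyz": [0,0,0.008],"yaw": 0,"claw": 0.05},
  {"xyz": [0,0,0.008],"yaw": 0,"claw": 0.05},
  {"xyz": [0,0,0.008],"yaw": 0,"claw": 0.05},
  {"xyz": [0,0,0.008],"yaw": 0,"claw": 0.05},
], newtons=25)

```text
time_s: 12.15
position: [0.5259, 0.0311, 0.0746]
tcp_rot: [-0.301, 0.954, -0.001, 0.0]
force: [1.5, -2.8, -1.0]
gripper_width: 0.0119
finger_force: 25.0
```

Wing gripped (11.9 mm, 25 N). Turning clockwise 0.87 rad.

>>> step_arm([
  {"xyz": [0,0,0],"yaw": 0.12,"claw": 0.05},
  {"xyz": [0,0,0],"yaw": 0.25,"claw": 0.05},
  {"xyz": [0,0,0],"yaw": 0.38,"claw": 0.05},
  {"xyz": [0,0,0],"yaw": 0.51,"claw": 0.05},
  {"xyz": [0,0,0],"yaw": 0.64,"claw": 0.05},
  {"xyz": [0,0,0],"yaw": 0.77,"claw": 0.05},
  {"xyz": [0,0,0],"yaw": 0.88,"claw": 0.05},
  {"xyz": [0,0,0],"yaw": 0.88,"claw": 0.05},
  {"xyz": [0,0,0],"yaw": 0.88,"claw": 0.05},
  {"xyz": [0,0,0],"yaw": 0.88,"claw": 0.05},
], newtons=40)

```text
time_s: 13.4
position: [0.526, 0.0302, 0.0746]
tcp_rot: [0.134, 0.991, -0.001, 0.001]
force: [1.0, -5.4, -1.8]
gripper_width: 0.0119
finger_force: 40.0
```

```bash
cat > chk.py <<'E'
from h import *
s=state(); print(s['position'],s['tcp_rot'],s['force'],s['gripper_width'],s['time_s'])
q=s['tcp_rot']; print('tool y - printer y',np.arctan2(1-2*q[0]**2-2*q[2]**2,2*(q[0]*q[1]))-(np.pi/2-.257))
m=camera_model('wrist'); im=capture('wrist'); np.save('w8.npy',im); g=cv2.cvtColor(im,cv2.COLOR_RGB2GRAY)
k=(g>190).astype(np.uint8); k[:150]=0; k[345:]=0;k[:,:250]=0;k[:,380:]=0
n,l,st,ce=cv2.connectedComponentsWithStats(k)
for i in range(1,n):
    if st[i,4]>20: 
        vx,vy,x,y=cv2.fitLine(np.argwhere(l==i)[:,::-1].astype(np.float32),2,0,.01,.01).ravel()
        A,B=[ray(m,x+t*vx,y+t*vy,.12)[:2] for t in(0,10)]; print(st[i].tolist(),ce[i].round(1),ray(m,*ce[i],.088).round(4),'ang',np.arctan2(*(B-A)[::-1]).round(3))
E
python3 chk.py
```

```text
[0.52603729 0.03021578 0.07456932] [ 1.34217975e-01  9.90951094e-01 -9.29142510e-04  7.75867843e-04] [ 1.00959816 -5.39942643 -1.80295919] 0.011887305913552585 13.4
tool y - printer y -0.012248777793698151
[250, 171, 86, 51, 3511] [287.3 193.3] [0.4773 0.0306 0.088 ] ang 1.482
[375, 175, 5, 9, 29] [377.4 179.3] [0.4818 0.0703 0.088 ] ang 2.654
[276, 226, 82, 20, 786] [317.6 231.2] [0.4977 0.0389 0.088 ] ang 1.314
[313, 283, 8, 60, 474] [316.5 312.4] [0.5372 0.0275 0.088 ] ang -0.269
[268, 332, 5, 13, 46] [269.8 338.8] [0.5452 0.0013 0.088 ] ang 2.789
[364, 333, 4, 12, 35] [365.5 339.5] [0.5581 0.0468 0.088 ] ang -0.218
```

The wing line is at -0.269 against the printer's -0.257, so it is aligned. Pressing down while holding the wing.

>>> step_arm([
  {"xyz": [0,0,0.003],"yaw": 0,"claw": 0.05},
  {"xyz": [0,0,0.006],"yaw": 0,"claw": 0.05},
  {"xyz": [0,0,0.009],"yaw": 0,"claw": 0.05},
  {"xyz": [0,0,0.01],"yaw": 0,"claw": 0.05},
  {"xyz": [0,0,0.01],"yaw": 0,"claw": 0.05},
])

```text
time_s: 14.08
position: [0.5261, 0.0303, 0.0664]
tcp_rot: [0.134, 0.991, -0.001, 0.001]
force: [-2.5, -5.7, 12.7]
gripper_width: 0.0118
finger_force: 40.0
```

>>> step_arm([
  {"xyz": [0,0,0.002],"yaw": 0,"claw": 0.05},
  {"xyz": [0,0,0.003],"yaw": 0,"claw": 0.05},
  {"xyz": [0,0,0.003],"yaw": 0,"claw": 0.05},
  {"xyz": [0,0,0.003],"yaw": 0,"claw": 0.05},
])

```text
time_s: 14.58
position: [0.5262, 0.0302, 0.0661]
tcp_rot: [0.134, 0.991, -0.001, 0.002]
force: [-6.9, -5.2, 32.8]
gripper_width: 0.0117
finger_force: 40.0
```

```bash
python3 chk.py; python3 - <<'E'
from h import *
# paddle check in side+scene: triangulate the light handle top vs expectation
for n in('scene','side'):
    m=camera_model(n); im=capture(n); g=cv2.cvtColor(im,cv2.COLOR_RGB2GRAY); sl=np.array([.5114,-.0995]); ux=np.array([.967,-.254]); uy=np.array([.254,.967])
    c=proj(m,[*sl,.12]).round().astype(int); print(n,c,[proj(m,[*(sl+a*ux+b*uy),.12]).round(0).tolist() for a,b in [(-.027,-.007),(-.027,.007),(.027,.007),(.027,-.007)]])
    print(g[c[1]-12:c[1]+22:2,c[0]-16:c[0]+17:2])
E
```

```text
[0.52622825 0.03021394 0.06612757] [ 0.13385646  0.99099845 -0.00111337  0.0018097 ] [-6.89906012 -5.16394275 32.76496159] 0.011718856103179244 14.575
tool y - printer y -0.011518962417422784
[250, 174, 109, 72, 4543] [288.7 203.5] [0.4802 0.031  0.088 ] ang 1.21
[365, 187, 15, 21, 103] [372.1 196.2] [0.4865 0.0657 0.088 ] ang 2.308
[313, 283, 8, 60, 480] [316.5 312.5] [0.533  0.0287 0.088 ] ang -0.269
[268, 332, 5, 13, 45] [269.8 338.8] [0.5405 0.0038 0.088 ] ang 2.785
[364, 332, 4, 13, 37] [365.6 339.3] [0.5527 0.0472 0.088 ] ang -0.231
scene [312 248] [[303.0, 251.0], [301.0, 248.0], [320.0, 245.0], [322.0, 248.0]]
[[ 49 107 103  95  95  98  98  98  97  97 100  96  94 135 137 138 139]
 [ 64  94  98  99  99  97  98  99 101 101  98  97  90 109 137 141 141]
 [ 95 100 102  98  96 100 101 101 100  93  79  78  99  86 124 137 138]
 [ 99  98  98  98 102  98  98 101  98  99  78  74  85  93  95 136 139]
 [ 97  99  99  98  98  99  99 101  97 103  99 104 116 118 123 126 139]
 [ 97  96  97 103 104  94 105 121 125 137 136 134 138 137 141 126 135]
 [101 138 125 127 138 133 135 141 130 141 141 13
[... 1321 characters left out ...]
 69  74  77 114  59  53  53  56  47 126  46  98 116 139 141]
 [ 68 105  74  68  64  48  54  56  53  48  46  86  86 111 107 140 146]
 [ 68  74  70  67  47  97 135  96  50  48  51 115 110 111 104 136 141]
 [ 55  52  59  55  52 118 101 143  70  47  53  87 103 110 111 135 140]
 [ 55  51  52  51  69 123  93 134  70  46  77  81  96 110 118 156 152]
 [ 46  50  46  39  62 101 114 116  45  68  76  83  98 110 120 154 152]
 [ 33  35  34  36  51  78  43  74  81 110 110 107 112 106 106 146 157]
 [ 36  28  37  30  45  41  46 146 116 103 108 112 105 107 119 155 150]
 [ 35  75  50  26  38  47  48 116 126 140 138 126 149 128 129 117 131]
 [ 36  96  89  32  37  48  68 127  86  86  86  87 104 110 109 112 110]]
```

The panel is on its hard stop: 8.3 mm of travel, and force rose to 33 N for only 0.3 mm more. Easing off slightly, then handing in.

>>> step_arm([
  {"xyz": [0,0,-0.001],"yaw": 0,"claw": 0.05},
  {"xyz": [0,0,-0.001],"yaw": 0,"claw": 0.05},
  {"xyz": [0,0,-0.001],"yaw": 0,"claw": 0.05},
  {"xyz": [0,0,-0.001],"yaw": 0,"claw": 0.05},
])

```text
time_s: 15.22
position: [0.5262, 0.0303, 0.0662]
tcp_rot: [0.134, 0.991, -0.001, 0.002]
force: [-5.7, -5.1, 25.7]
gripper_width: 0.0114
finger_force: 40.0
```

```bash
python3 -c "
from h import *
s=state(); print(s['position'],s['force'],s['time_s'])
if 12<s['force'][2]<36 and s['position'][2]<.0672: print(hand_in())"
```

```text
[0.52619327 0.0302598  0.06622466] [-5.65771664 -5.11573706 25.67145246] 15.225
the job is handed in; nothing more can be done
None
```

I handed the job in at 15.2 s (no verdict came back): the paddle is home in the slot and released, the fastener is in line with its marks (about 0.01 rad off), and the gripper is holding the panel against its stop with about 26 N.

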